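# Clamp the monocular and take off its battery cap

### The arm

A 6-joint arm with a two-finger parallel gripper is mounted at the origin on the work surface. World frame = base frame: x ahead of the robot, y to its left, z up, the work surface at z = 0. Lengths are in mm, angles in rad, forces in N, time in s.
With the tool pointing down it reaches from about 300 to 750 mm from the base axis. Payload 8.5 kg.
Tool frame: the origin (TCP) lies midway between the tips of the shut fingers; the grasp point (between the pads) lies 19 mm behind it; z points along the fingers, y is the direction in which the jaws open and shut (so a half turn about z gives the same grasp; the last joint's range is limited). The gripper opens to 85 mm and grips with 20 to 120 N. Pads are 22 mm wide; open, the fingers measure 114 mm over their backs; the gripper's body (76 mm by 85 mm) begins 54 mm behind the grasp point. The pads swing forward as they close: fully open they stand 13 mm farther back than shut.
Start: joints at [-1.325, 0.381, 1.297, -0, 1.464, -0.215], TCP at [244.557, -492.618, 231.322] pointing down, gripper open.
Joint ranges: [-3.11, 3.11], [-0.89, 2.33], [0.22, 2.48], [-1.42, 4.56], [0.17, 2.85], [-2.88, 2.88]. Speed limits (rad/s): [2.39, 2.39, 3.14, 3.14, 3.14, 3.14].

### API

Orientations are given as a unit quaternion [w, x, y, z].
In Python, from bench import robot, grab_frame gives the robot as it stands.
- The arm moves only by the tool move_arm, never from a script. Its argument "targets" is a list of rows, each an object of numbers: "dx", "dy", "dz": the shift along the tool's x, y, z in mm; "twist": the turn about the tool's z in degrees. In form: [{"dx": .., "dy": .., "dz": .., "twist": ..}, ...]. A call has 1 to 12 rows; each row shifts and turns the commanded pose from where the row before left it, along the tool's axes as they then stand; what a row does not reach is not made up. A row lasts 1/8 s, in which the tool goes at most 62.5 mm and 10.7 degrees, less where a joint would pass 70% of its speed; a pose out of reach is approached as far as the arm can. A call is refused whole if a number of a shift passes 62.5 or a number of a turn 10.7, either way. A call with a gripper value outside its range is refused whole. "grip" is the finger opening in mm, from 0 to 85.4, set as the call begins (left out, the last holds). The fingers move at their own pace and stop on an object; "force" is the grip in N (left out, the last holds). Time passes only in rows, so rows that do not move let the fingers close. It gives the time, the measured TCP pose, the force and the opening at its end, in the units of the state.
- robot.get_obs(): the state, without advancing time (a new reading comes with each control period).
- grab_frame(name): name is "scene" or "side" or "wrist"; returns a dict with "img" (420x560x3 uint8, red, green, blue), "vertical_fov" (degrees; the focal length in pixels is half the picture's height over the tangent of half this angle, whatever the lens; pixels are square), "cx", "cy" (the principal point, pixels), "R" (3x3) and "t" (3): a world point X has camera coordinates R X + t. Camera axes: x right, y down, z forward; pixel columns grow to the right and rows downward; lengths in mm; the calibration is good to about 2 mm. A picture is of the moment at which its call begins. There is no depth.
- robot.close_job(): hands the job in, once; it reports no verdict.
The state is a dict: "clock": time; "joint_pos": joint angles; "qvel": joint speeds; "effort": joint torques, N m; "tcp_pos": TCP position; "tool_rot": TCP orientation; "force": force on the tool from outside, world axes, zero at the start; "wrist_torque": the same for the moment, N m; "opening": finger opening in mm.
Only numpy, scipy, OpenCV 4.12 (cv2) and the standard library are available. Lean on these libraries where they do the work, as an engineer would, in place of code of your own. Each camera call takes 0.05 s, during which the arm holds its last target. There are 200 camera calls.

### The job

The black monocular stands loose on its front end in the little bench clamp. Push the clamp's lever down until it clicks and stays down by itself, so that the barrel is braced; then unscrew the tight round battery cap on top anticlockwise, stop turning when its threads let go, and lift it straight off. Finish while still gripping the cap, holding it level and still about two centimetres above the neck it came from, with the lever still down and the barrel not shifted or turned in the clamp; leave the case, lens cover and brush alone.

Things in the scene. Friction and masses are not known exactly. Their poses are not given: they have to be found in the camera images.
- lever (a joint): clamp lever angle in rad: 0 = raised by its spring (its arm points 0.60 rad above the level), 0.60 = fully down against its stop, arm level. Until about 0.45 it springs back up; beyond that the detent pulls it to 0.60 and keeps it there. Pressing on the paddle takes up to about 15 N
- lever_paddle (a point): middle of the upper face of the lever's black rubber paddle (36 mm along the lever, 32 mm wide, 8 mm thick), where it is pushed down; moves with the lever on a circle about lever_pivot: 80 mm along the lever and 4 mm above its middle line. Raised it is about 114 mm over the table, pressed 70 mm
- lever_pivot (a point): middle of the lever's level hinge axis (which lies along the clamp's x), 66 mm over the table, fixed
- clamp: fixed grey-painted metal clamp stand, base plate 110 x 140 x 12 mm; origin on the table, under the axis of the upright barrel. Its +y axis points (level) from the barrel along the lever to the paddle; a V-block, 62 mm high, stands on its -y side. The lever's lower arm presses a rubber pad on the barrel when the lever is down, and without it the barrel is loose and can turn with the cap
- optic: loose black monocular barrel, 56 mm across, about 0.4 kg, standing upright on the clamp's base plate (12 mm over the table); origin at the centre of its underside, z up. The barrel is 56 mm across up to 74 mm, narrows to 40 mm at 80 mm, and there carries an aluminium neck 34 mm across over its three thread lugs, whose top is 97.5 mm above the origin. In the neck a sprung brass contact button pushes the cap up (about 16 N shut, 10 N at 8 mm of rise, its end)
- cap_centre (a point): centre of the round black fluted battery cap (44 mm across, 24 mm high, 35 g), half-way up on its axis; shut it is 97 mm above the origin of the optic. Short coarse thread: it lets go after about 60 degrees anticlockwise seen from above (75 degrees is a good turn, beyond about 95 it meets a stop), rising about 2 mm; then it lifts straight off. Turning takes roughly 0.15 to 0.35 N m
- case: bystander: closed dark case 85 x 140 x 55 mm, origin at the centre of its underside
- lens_cover: bystander: flat black rubber lens cover, 52 mm across, 12 mm high, with a tab; origin at the centre of its underside
- brush: bystander: lens brush with a dark wooden handle, 150 mm long, 20 mm high; origin at the middle of its underside, lying along its x
Mind the look-alikes: they are no part of the job. What is shaped like the part that bears cap_centre but purple or turquoise is not meant.

How it is judged (in metres and radians):
On the way, in this order (a step that is already met when the one before it is completed fails the run):
1. the lever is down and stays there untouched by the robot (value of joint lever above 0.54 rad and contact force between each of the fingers, the arm and lever below 0.3 N), for 0.2 s.
2. the cap is unscrewed and lifted clear of the threads, barrel braced (value of joint lever above 0.54 rad and z of cap_centre in the frame of optic above 0.112 m and contact force between the fingers and cap above 1 N and distance of optic from where it was at the start of the episode below 0.01 m and angle between the x axis of optic and the x axis of clamp, either way round below 0.2 rad), for 0.1 s.
At the end, for the whole second after the job is handed in: Fingers grip the cap (over 1 N), still (20 mm/s), level (0.2 rad), its rim 5 to 45 mm above the neck top, within 20 mm of the barrel axis, not touching the optic; lever latched (over 0.54 rad); optic upright (0.1 rad), within 10 mm of its start, turned under 0.2 rad in the clamp (value of joint lever above 0.54 rad and z of cap_centre in the frame of optic between 0.1145 and 0.155 m and horizontal distance between cap_centre and optic below 0.02 m and angle between cap_centre's own z axis and vertical below 0.2 rad and angle between optic's own z axis and vertical below 0.1 rad and contact force between the fingers and cap above 1 N and contact force between cap and optic below 0.3 N and linear speed of cap below 0.02 m/s and distance of optic from where it was at the start of the episode below 0.01 m and angle between the x axis of optic and the x axis of clamp, either way round below 0.2 rad); the arm keeps its last pose, push and grip.
It fails at once if the barrel is shifted over 15 mm or turned over 0.3 rad in the clamp (distance of optic from where it was at the start of the episode above 0.015 m or angle between the x axis of optic and the x axis of clamp, either way round above 0.3 rad).
It fails at once if a bystander is moved over 25 mm (distance of any of case, lens_cover, brush from where it was at the start of the episode above 0.025 m).
It also fails if it takes over 51 s, if anything falls off the work surface, if the arm or the gripper's body presses on something with over 40 N, if the wrist force passes 120 N, or if a joint passes its speed limit or range.

## Working session

There is one attempt and no reset: what is moved stays moved. The work goes in short steps, Python scripts to look and compute and a tool call to move; the robot and the scene stay as the last step left them, time stands still between calls to the robot, and variables do not carry over. Pictures are saved under pics/ and viewed, about 8 in all and at most 12, crops included, and the job is handed in when it is done.

Besides the shell and the picture viewer there is one more tool, called in YAML: its name, and indented under it one key for each argument. move_arm: Moves the arm, as the interface text tells. Its arguments: {"type":"object","properties":{"targets":{"type":"array","items":{"type":"object","properties":{"dx":{"type":"number"},"dy":{"type":"number"},"dz":{"type":"number"},"twist":{"type":"number"}}}},"grip":{"type":"number"},"force":{"type":"number"}},"required":["targets"]}

```bash
mkdir -p pics
cat > h.py <<'E'
import numpy as np,cv2
from bench import robot,grab_frame
def grab(n,fn):
    f=grab_frame(n); np.savez('pics/'+fn+'.npz',**f); cv2.imwrite('pics/'+fn+'.png',f['img'][...,::-1]); return f
def load(fn): return dict(np.load('pics/'+fn+'.npz'))
def ray(f,u,v):
    h=f['img'].shape[0]; F=h/2/np.tan(np.radians(f['vertical_fov'])/2)
    d=np.array([(u-f['cx'])/F,(v-f['cy'])/F,1.]); R=np.array(f['R']); return -R.T@f['t'],R.T@d
def plane(f,u,v,z):
    c,d=ray(f,u,v); return c+d*(z-c[2])/d[2]
def proj(f,X):
    h=f['img'].shape[0]; F=h/2/np.tan(np.radians(f['vertical_fov'])/2)
    p=np.array(f['R'])@np.array(X)+f['t']; return F*p[0]/p[2]+f['cx'],F*p[1]/p[2]+f['cy']
E
python3 - <<'E'
from h import *
a=grab('scene','s0');b=grab('side','d0');c=grab('wrist','w0')
for f in(a,b,c): print(f['vertical_fov'],f['cx'],f['cy'],-np.array(f['R']).T@f['t'])
print(robot.get_obs())
E
```

```text
43.66207693202866 276.9394574925215 213.49832255912744 [1548.95986824  -37.53769274  765.26991654]
50.276793810816656 283.53345506078756 206.65321223403313 [-96.5342101  671.28417269 806.81625634]
58.67808110666299 278.79056479224033 204.65394606186518 [ 314.94322921 -457.01804681  373.74904781]
{'clock': 0.15, 'joint_pos': array([-1.32529023e+00,  3.81080189e-01,  1.29801911e+00, -3.00689634e-05,
        1.46361448e+00, -2.15297524e-01]), 'qvel': array([-0.00125191, -0.00172841, -0.00247337,  0.00054692, -0.00018125,
       -0.00140579]), 'effort': array([ 1.84462442e-03, -4.48628283e+01, -2.31344426e+01, -1.82202821e-04,
        3.81310849e-03,  9.34426680e-06]), 'tcp_pos': array([ 244.5056939 , -492.42169734,  230.85547826]), 'tool_rot': array([-5.60269133e-04,  9.73574190e-01,  2.28370273e-01, -2.34121170e-05]), 'force': array([0.6087563 , 0.53739103, 0.39389372]), 'wrist_torque': array([ 0.01362858, -0.02215718,  0.01086694]), 'opening': 85.2288383474373}
```

View pics/s0.png

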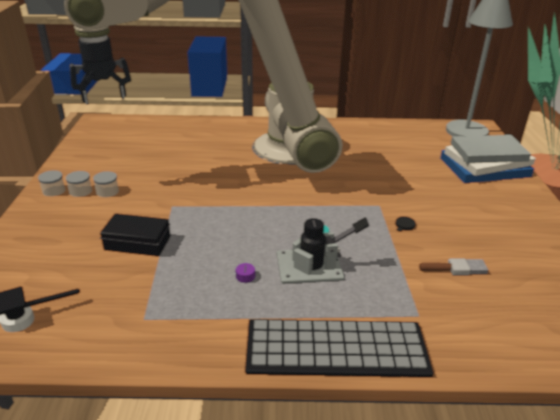

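View pics/d0.png

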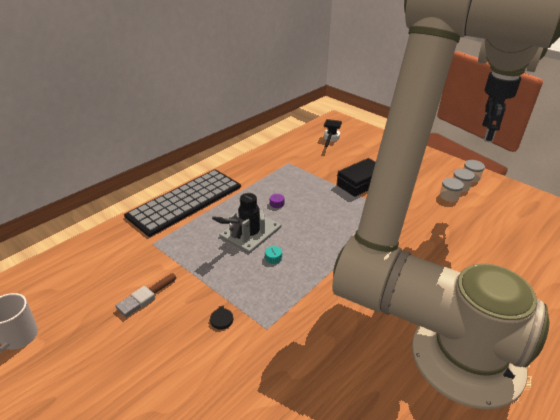

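Scene view: cap top about (314,225), raised paddle about (361,226). Side view: cap (249,200), paddle about (221,220). The purple and turquoise caps are decoys. I'll measure these, with enlarged crops.

Run:
```python
from h import *
a=load('s0');b=load('d0')
ca=cv2.resize(a['img'][200:300,260:390],None,fx=3.6,fy=3.6,interpolation=2)
cb=cv2.resize(b['img'][180:260,200:300],None,fx=4.5,fy=4.5,interpolation=2)
h=np.zeros((360,468+450+0,3),np.uint8); h[:360,:468]=ca; h[:360,468:]=cb
h=cv2.resize(h,None,fx=.87,fy=.87); cv2.imwrite('pics/c0.png',h[...,::-1])
print(h.shape)
for f,c,p in((a,(314,224),(361,225)),(b,(249,199),(221,220))): print(plane(f,*c,121).round(),plane(f,*p,114).round())
```

```text
(313, 799, 3)
[616.  43. 121.] [607. 147. 114.]
[607.  50. 121.] [599. 151. 114.]
```

View pics/c0.png

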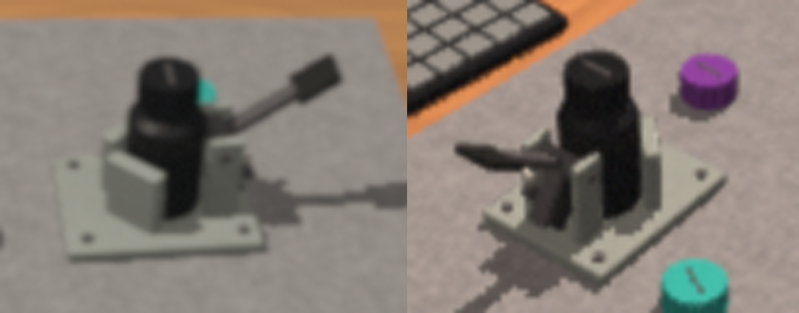

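The crop shows the cap top centre at scene (313.6,222.4) and side (248.5,196.6), and the paddle at scene (361,224) and side (218.6,218.8). The front base-plate corners are at scene (282.4,281) and (343.7,278).

Run:
```python
from h import *
a=load('s0');b=load('d0')
def tri(u,v):
    A=[];B=[]
    for f,p in((a,u),(b,v)):
        c,d=ray(f,*p);d/=np.linalg.norm(d);M=np.eye(3)-np.outer(d,d);A.append(M);B.append(M@c)
    return np.linalg.lstsq(np.vstack(A),np.hstack(B),rcond=None)[0]
print('cap',tri((313.6,222.4),(248.5,196.6)).round(1),plane(a,313.6,222.4,121).round(),plane(b,248.5,196.6,121).round())
print('pad',tri((361,224),(218.6,218.8)).round(1),plane(a,361,224,114).round(),plane(b,218.6,218.8,114).round())
p,q=plane(a,282.4,281,12),plane(a,343.7,278,12);r=plane(a,278.2,252.7,12);print(p,q,r,np.linalg.norm(p-q),np.degrees(np.arctan2(*(q-p)[1::-1])))
p=plane(b,200+(597-407)/3.915,180+282/3.915,12);q=plane(b,200+(727-407)/3.915,180+178/3.915,12);r=plane(b,200+(484-407)/3.915,180+215/3.915,12);print(p,q,r,np.linalg.norm(p-q),np.degrees(np.arctan2(*(q-p)[1::-1])))
```

```text
cap [613.8  43.3 122.6] [610.  43. 121.] [615.  43. 121.]
pad [606.3 149.2 114.4] [603. 147. 114.] [607. 152. 114.]
[678.9109463  -23.07054925  12.        ] [665.68957683 111.71556807  12.        ] [578.97191406 -32.87331609  12.        ] 135.43301677914303 95.6023052293015
[549.26259568 110.03206542  12.        ] [562.17191635 -27.88452324  12.        ] [654.73002307 118.34529974  12.        ] 138.51944263361517 -84.65255949666548
```

The two views agree: cap axis about (613,43), paddle about (605,149) at z=114, clamp y axis at about 95°. Paddle is 106 mm from the axis, so it should be about 122 mm when pressed. I'll go above the paddle with the fingers shut.

move_arm:
  targets:
    - {"dx": 20,"dy": -14}
    - {"dx": 45,"dy": -31}
    - {"dx": 45,"dy": -31}
    - {"dx": 45,"dy": -31}
    - {"dx": 45,"dy": -31}
    - {"dx": 45,"dy": -31}
    - {"dx": 45,"dy": -31}
    - {"dx": 45,"dy": -31}
    - {"dx": 45,"dy": -31}
    - {"dx": 45,"dy": -31}
    - {"dx": 45,"dy": -31}
    - {"dx": 45,"dy": -31}
  grip: 0
  force: 60

```text
invalid input at $.targets[0]: expected keys dx, dy, dz, twist
```

Run:
```python
from h import *
f=grab('wrist','w1')
for X in((613,43,121),(605,149,114)):print(proj(f,X))
o=robot.get_obs();print(o['clock'],o['tcp_pos'],o['tool_rot'],o['joint_pos'])
```

```text
(np.float64(-1035.957152097184), np.float64(-2065.0728542446504))
(np.float64(-1562.6300836301025), np.float64(-2396.2551979096793))
0.2 [ 244.51066269 -492.47162516  230.95454126] [-4.29876360e-04  9.73577901e-01  2.28354738e-01 -1.02861394e-05] [-1.32531454e+00  3.80974181e-01  1.29789422e+00 -7.63688477e-06
  1.46358422e+00 -2.15292305e-01]
```

View pics/w1.png

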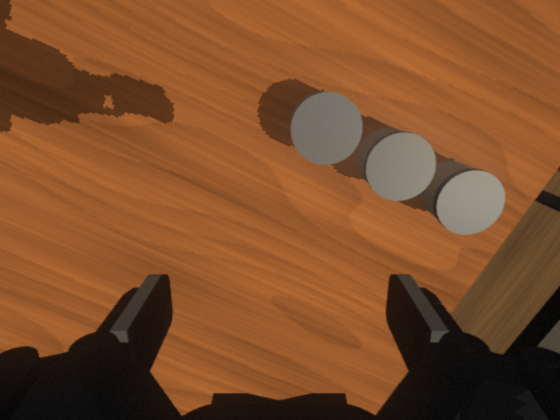

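The call was refused because every row needs all four keys, and this wrist picture still shows the start pose (4 pictures viewed). I'll send it again.

move_arm:
  targets:
    - {"dx": 20,"dy": -14,"dz": 0,"twist": 0}
    - {"dx": 45,"dy": -31,"dz": 0,"twist": 0}
    - {"dx": 45,"dy": -31,"dz": 0,"twist": 0}
    - {"dx": 45,"dy": -31,"dz": 0,"twist": 0}
    - {"dx": 45,"dy": -31,"dz": 0,"twist": 0}
    - {"dx": 45,"dy": -31,"dz": 0,"twist": 0}
    - {"dx": 45,"dy": -31,"dz": 0,"twist": 0}
    - {"dx": 45,"dy": -31,"dz": 0,"twist": 0}
    - {"dx": 45,"dy": -31,"dz": 0,"twist": 0}
    - {"dx": 45,"dy": -31,"dz": 0,"twist": 0}
    - {"dx": 45,"dy": -31,"dz": 0,"twist": 0}
    - {"dx": 45,"dy": -31,"dz": 0,"twist": 0}
  grip: 0
  force: 60

```text
clock: 1.7
tcp_pos: [548.6, 56.1, 231.2]
tool_rot: [0.0, 0.974, 0.228, -0.0]
force: [0.8, -0.8, 0.6]
opening: -0.1
```

Run:
```python
from h import *
f=grab('wrist','w2')
for X in((613,43,121),(605,149,114)):print(proj(f,X))
o=robot.get_obs();print(o['clock'],o['tcp_pos'],o['tool_rot'],o['joint_pos'])
```

```text
(np.float64(340.0835979941612), np.float64(125.77543756259095))
(np.float64(190.3607543360576), np.float64(62.19477526399086))
1.75 [550.34958125  60.89904846 230.88872563] [-1.07710644e-03  9.73152069e-01  2.30159424e-01  7.27721400e-04] [-0.10482107  0.38693384  1.28858293  0.00252836  1.46541511  1.00122673]
```

View pics/w2.png

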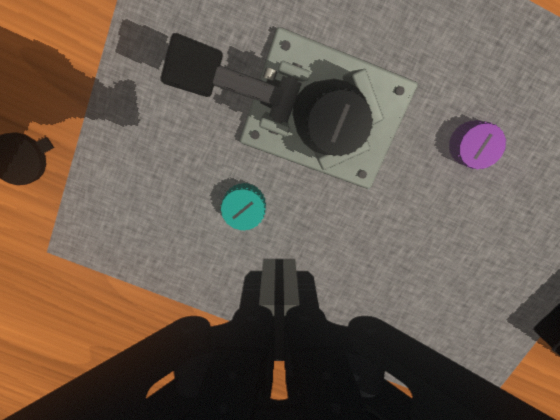

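The wrist view shows the cap top at about (340,118) and the paddle at (192,65), both close to prediction. It also shows the barrel in its V-block.

Run:
```python
from h import *
f=load('w2')
c=plane(f,340,118,121);p=plane(f,192,65,114);print(c,p,np.degrees(np.arctan2(*(p-c)[1::-1])),np.linalg.norm((p-c)[:2]))
o=robot.get_obs();T=o['tcp_pos'];print(T,o['clock'])
q=o['tool_rot'];a=2*np.arctan2(q[2],q[1]);x=np.array([np.cos(a),np.sin(a)]);y=np.array([x[1],-x[0]])
d=p[:2]-T[:2];print(np.degrees(a),'to pad',d@x,d@y)
```

```text
[617.40096308  45.53651606 121.        ] [603.88607289 147.39132922 114.        ] 97.55829952465318 102.74753145724179
[550.34958125  60.89904846 230.88872563] 1.75
26.612938699577285 to pad 86.60963461585746 -53.34643155412332
```

move_arm:
  targets:
    - {"dx": 22.5,"dy": -14,"dz": 0,"twist": 0}
    - {"dx": 22.5,"dy": -14,"dz": 20,"twist": 0}
    - {"dx": 22.5,"dy": -14,"dz": 25,"twist": 0}
    - {"dx": 22.5,"dy": -14,"dz": 25,"twist": 0}
    - {"dx": 0,"dy": 0,"dz": 20,"twist": 0}
    - {"dx": 0,"dy": 0,"dz": 0,"twist": 0}
    - {"dx": 0,"dy": 0,"dz": 0,"twist": 0}

```text
clock: 2.62
tcp_pos: [604.0, 144.3, 142.3]
tool_rot: [0.0, 0.974, 0.228, 0.001]
force: [-0.8, 0.3, -0.5]
opening: -0.5
```

move_arm:
  targets:
    - {"dx": 0.5,"dy": -1,"dz": 14,"twist": 0}
    - {"dx": 0.5,"dy": -1,"dz": 14,"twist": 0}
    - {"dx": 1,"dy": -3,"dz": 6,"twist": 0}
    - {"dx": 1,"dy": -2,"dz": 6,"twist": 0}
    - {"dx": 1,"dy": -2,"dz": 6,"twist": 0}
    - {"dx": 1,"dy": -2,"dz": 6,"twist": 0}
    - {"dx": 1,"dy": -2,"dz": 6,"twist": 0}
    - {"dx": 1,"dy": -2,"dz": 6,"twist": 0}
    - {"dx": 0,"dy": -2,"dz": 4,"twist": 0}
    - {"dx": 0,"dy": 0,"dz": 2,"twist": 0}
    - {"dx": 0,"dy": 0,"dz": 0,"twist": 0}

```text
clock: 4.0
tcp_pos: [602.4, 162.8, 71.2]
tool_rot: [0.0, 0.974, 0.228, -0.0]
force: [-0.1, -0.6, -0.0]
opening: -0.3
```

The contact force is gone, so the lever seems to have snapped down by itself. I'll retreat straight up and go to a look above the cap.

move_arm:
  targets:
    - {"dx": 0,"dy": 0,"dz": -20,"twist": 0}
    - {"dx": 0,"dy": 0,"dz": -50,"twist": 0}
    - {"dx": 0,"dy": 0,"dz": -50,"twist": 0}
    - {"dx": -22,"dy": 28,"dz": -10,"twist": 0}
    - {"dx": -22,"dy": 28,"dz": 0,"twist": 0}
    - {"dx": -23,"dy": 28,"dz": 0,"twist": 0}
    - {"dx": -23,"dy": 28,"dz": 0,"twist": 0}
    - {"dx": 0,"dy": 0,"dz": 0,"twist": 0}
    - {"dx": 0,"dy": 0,"dz": 0,"twist": 0}
    - {"dx": 0,"dy": 0,"dz": 0,"twist": 0}
  grip: 85

```text
clock: 5.25
tcp_pos: [571.7, 23.4, 201.4]
tool_rot: [-0.0, 0.973, 0.229, 0.0]
force: [-0.2, -0.3, -0.4]
opening: 84.9
```

Run:
```python
from h import *
f=grab('wrist','w3');s=grab('scene','s3')
for X in((615,44,121),(603,166,70)):print(proj(f,X),proj(s,X))
o=robot.get_obs();print(o['clock'],o['tcp_pos'],o['tool_rot'],o['joint_pos'])
i=np.zeros((420,790,3),np.uint8);i[:,:560]=f['img'];i[:220,560:]=cv2.resize(s['img'][195:305,280:395],None,fx=2,fy=2)
cv2.imwrite('pics/c3.png',i[...,::-1])
```

```text
(np.float64(281.09405196727505), np.float64(138.0078785398653)) (np.float64(314.3460522412211), np.float64(223.61614906048416))
(np.float64(114.21476772320892), np.float64(63.77197900004927)) (np.float64(367.3995374273586), np.float64(240.18121398815535))
5.35 [571.69552332  23.31746848 201.30214164] [-2.61015875e-05  9.73445129e-01  2.28920465e-01  2.97172510e-05] [-1.66098524e-01  4.41887747e-01  1.28658805e+00  7.20197995e-05
  1.41308224e+00  9.42749385e-01]
```

View pics/c3.png

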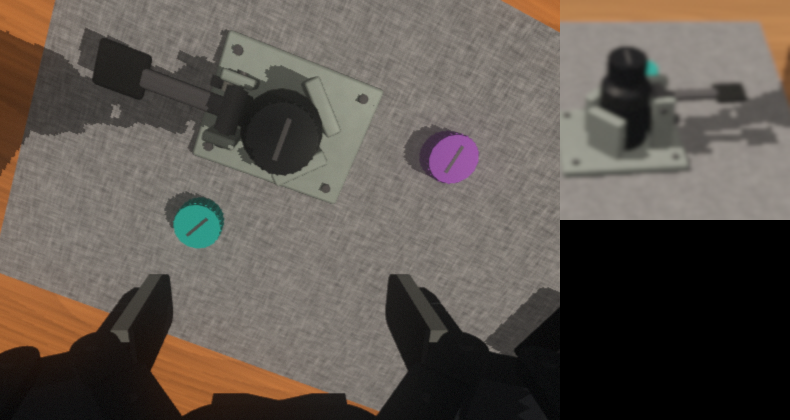

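Lever level and latched; cap top at (282,138), within a pixel of the prediction for (615,44). Now over the cap and down.

move_arm:
  targets:
    - {"dx": 12,"dy": 0,"dz": 0,"twist": 0}
    - {"dx": 24,"dy": 1,"dz": 0,"twist": 0}
    - {"dx": 12,"dy": 0,"dz": 0,"twist": 0}
    - {"dx": 0,"dy": 0,"dz": 20,"twist": 0}
    - {"dx": 0,"dy": 0,"dz": 25,"twist": 0}
    - {"dx": 0,"dy": 0,"dz": 25,"twist": 0}
    - {"dx": 0,"dy": 0,"dz": 20,"twist": 0}
    - {"dx": 0,"dy": 0,"dz": 12,"twist": 0}
    - {"dx": 0,"dy": 0,"dz": 8,"twist": 0}
    - {"dx": 0,"dy": 0,"dz": 0,"twist": 0}
    - {"dx": 0,"dy": 0,"dz": 0,"twist": 0}
    - {"dx": 0,"dy": 0,"dz": 0,"twist": 0}

```text
clock: 6.85
tcp_pos: [615.3, 43.0, 91.9]
tool_rot: [0.0, 0.974, 0.228, 0.001]
force: [0.2, 0.5, -0.2]
opening: 85.0
```

move_arm:
  targets:
    - {"dx": 0,"dy": 0,"dz": 0,"twist": 0}
    - {"dx": 0,"dy": 0,"dz": 0,"twist": 0}
    - {"dx": 0,"dy": 0,"dz": 0,"twist": 0}
    - {"dx": 0,"dy": 0,"dz": 0,"twist": 0}
    - {"dx": 0,"dy": 0,"dz": 0,"twist": 0}
    - {"dx": 0,"dy": 0,"dz": 0,"twist": 0}
  grip: 48
  force: 70

```text
clock: 7.6
tcp_pos: [615.0, 43.0, 91.3]
tool_rot: [-0.0, 0.974, 0.228, -0.0]
force: [-0.3, 0.0, 1.1]
opening: 48.3
```

Run:
```python
from h import *
f=grab('wrist','w4');s=grab('side','d4')
o=robot.get_obs();print(o['clock'],o['tcp_pos'],o['force'],o['opening'])
i=np.zeros((420,790,3),np.uint8);i[:,:560]=f['img'];i[:240,560:]=cv2.resize(s['img'][170:250,205:282],(230,240))
cv2.imwrite('pics/c4.png',i[...,::-1])
```

```text
7.7 [615.0305528   43.00543808  91.32321544] [0.06644473 0.4288484  0.4668103 ] 48.22479338993813
```

View pics/c4.png

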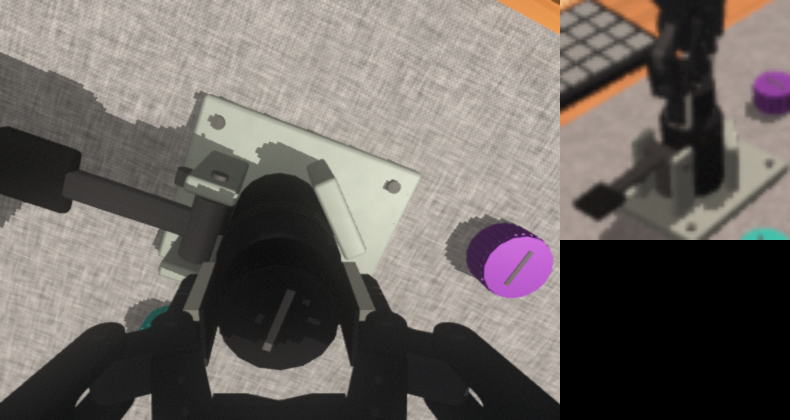

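The cap sits centred between the pads (cap edges about u 217–343, pad midpoint about 280), and the lever is still level. Closing.

move_arm:
  targets:
    - {"dx": 0,"dy": 0,"dz": 0,"twist": 0}
    - {"dx": 0,"dy": 0,"dz": 0,"twist": 0}
    - {"dx": 0,"dy": 0,"dz": 0,"twist": 0}
    - {"dx": 0,"dy": 0,"dz": 0,"twist": 0}
    - {"dx": 0,"dy": 0,"dz": 0,"twist": 0}
    - {"dx": 0,"dy": 0,"dz": 0,"twist": 0}
  grip: 30
  force: 70

```text
clock: 8.45
tcp_pos: [615.0, 43.1, 91.5]
tool_rot: [-0.0, 0.974, 0.228, 0.0]
force: [-2.2, 2.4, 4.7]
opening: 41.9
```

move_arm:
  targets:
    - {"dx": 0,"dy": 0,"dz": -0.2,"twist": -5}
    - {"dx": 0,"dy": 0,"dz": -0.2,"twist": -5}
    - {"dx": 0,"dy": 0,"dz": -0.2,"twist": -5}
    - {"dx": 0,"dy": 0,"dz": -0.2,"twist": -5}
    - {"dx": 0,"dy": 0,"dz": -0.1,"twist": -5}
    - {"dx": 0,"dy": 0,"dz": 0,"twist": 0}

```text
clock: 9.2
tcp_pos: [615.5, 42.7, 92.3]
tool_rot: [0.0, 0.901, 0.433, 0.0]
force: [1.1, -1.0, 2.5]
opening: 42.0
```

Run:
```python
from h import *
f=grab('wrist','w5')
o=robot.get_obs();print(o['clock'],o['tcp_pos'],o['force'],o['wrist_torque'],o['opening'],o['tool_rot'])
cv2.imwrite('pics/c5.png',f['img'][...,::-1])
```

```text
9.25 [615.47130768  42.7167782   92.33181385] [ 1.33282298 -0.88795157  2.76646884] [-0.07562379 -0.21998842  0.15502679] 42.14383643751695 [4.79912163e-04 9.01417509e-01 4.32950461e-01 3.77503068e-04]
```

View pics/c5.png

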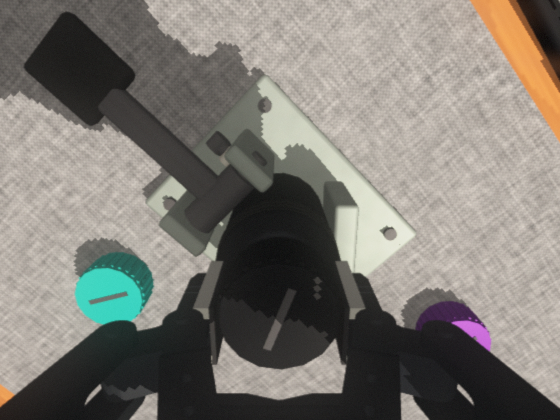

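The slot keeps its angle in the wrist view, so the cap turns with the gripper without slipping, at about 0.16 N m. I'll carry on to 75° in all.

move_arm:
  targets:
    - {"dx": 0,"dy": 0,"dz": -0.2,"twist": -5}
    - {"dx": 0,"dy": 0,"dz": -0.2,"twist": -5}
    - {"dx": 0,"dy": 0,"dz": -0.2,"twist": -5}
    - {"dx": 0,"dy": 0,"dz": -0.2,"twist": -5}
    - {"dx": 0,"dy": 0,"dz": -0.2,"twist": -5}
    - {"dx": 0,"dy": 0,"dz": -0.1,"twist": -5}
    - {"dx": 0,"dy": 0,"dz": -0.1,"twist": -5}
    - {"dx": 0,"dy": 0,"dz": 0,"twist": -5}
    - {"dx": 0,"dy": 0,"dz": 0,"twist": -5}
    - {"dx": 0,"dy": 0,"dz": 0,"twist": -5}
    - {"dx": 0,"dy": 0,"dz": 0,"twist": 0}
    - {"dx": 0,"dy": 0,"dz": 0,"twist": 0}

```text
clock: 10.75
tcp_pos: [616.1, 42.8, 95.1]
tool_rot: [0.002, 0.634, 0.773, 0.001]
force: [-0.6, 1.1, 12.1]
opening: 42.3
```

Run:
```python
from h import *
f=grab('wrist','w6')
o=robot.get_obs();print(o['clock'],o['tcp_pos'],o['force'],o['wrist_torque'],o['opening'],o['tool_rot'])
a=load('w5')['img'][270:370,210:350];b=f['img'][270:370,210:350]
cv2.imwrite('pics/c6.png',cv2.resize(np.hstack([a,b,f['img'][170:270,210:350]]),None,fx=1.9,fy=1.9)[...,::-1])
```

```text
10.8 [616.11685306  42.79008232  95.11268743] [-8.28311881e-01  1.28081301e-03  1.14269061e+01] [0.04977913 0.0541879  0.03435923] 42.47117344985248 [0.0016764  0.63412418 0.77322873 0.00102434]
```

View pics/c6.png

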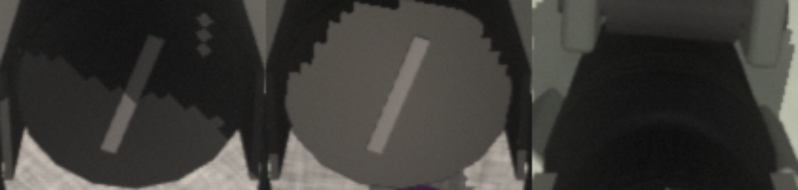

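Torque has fallen to about 0.03 N m and the spring pushes up with about 11 N, so the threads have let go. Cap still firm in the pads. Lift straight up.

move_arm:
  targets:
    - {"dx": 0,"dy": 0,"dz": -2,"twist": 0}
    - {"dx": 0,"dy": 0,"dz": -3,"twist": 0}
    - {"dx": 0,"dy": 0,"dz": -4,"twist": 0}
    - {"dx": 0,"dy": 0,"dz": -5,"twist": 0}
    - {"dx": 0,"dy": 0,"dz": -6,"twist": 0}
    - {"dx": 0,"dy": 0,"dz": -6,"twist": 0}
    - {"dx": 0,"dy": 0,"dz": -4,"twist": 0}
    - {"dx": 0,"dy": 0,"dz": 0,"twist": 0}
    - {"dx": 0,"dy": 0,"dz": 0,"twist": 0}
    - {"dx": 0,"dy": 0,"dz": 0,"twist": 0}
    - {"dx": 0,"dy": 0,"dz": 0,"twist": 0}

```text
clock: 12.18
tcp_pos: [615.0, 43.0, 123.3]
tool_rot: [-0.0, 0.633, 0.774, -0.0]
force: [-0.7, -0.1, -0.9]
opening: 42.0
```

Run:
```python
from h import *
f=grab('wrist','w7');s=grab('scene','s7');d=grab('side','d7')
o=robot.get_obs();print(o['clock'],o['tcp_pos'],o['force'],o['wrist_torque'],o['opening'],o['tool_rot'],abs(o['qvel']).max())
i=np.zeros((560,790,3),np.uint8);i[:280,:373]=cv2.resize(f['img'],(373,280))
i[:280,380:]=cv2.resize(s['img'][190:300,255:416],(410,280))
i[280:,:392]=cv2.resize(d['img'][170:255,195:314],(392,280));i[280:,398:]=cv2.resize(load('d0')['img'][170:255,195:314],(392,280))
cv2.imwrite('pics/c7.png',i[...,::-1])
```

```text
12.325 [615.0104735   42.99444861 123.34986011] [-0.23152777  0.51424044  0.0250259 ] [-0.03273907  0.014828    0.03856027] 42.08627456377338 [-6.15568700e-05  6.33371230e-01  7.73848098e-01 -3.73796300e-05] 0.0016956667099094444
```

View pics/c7.png

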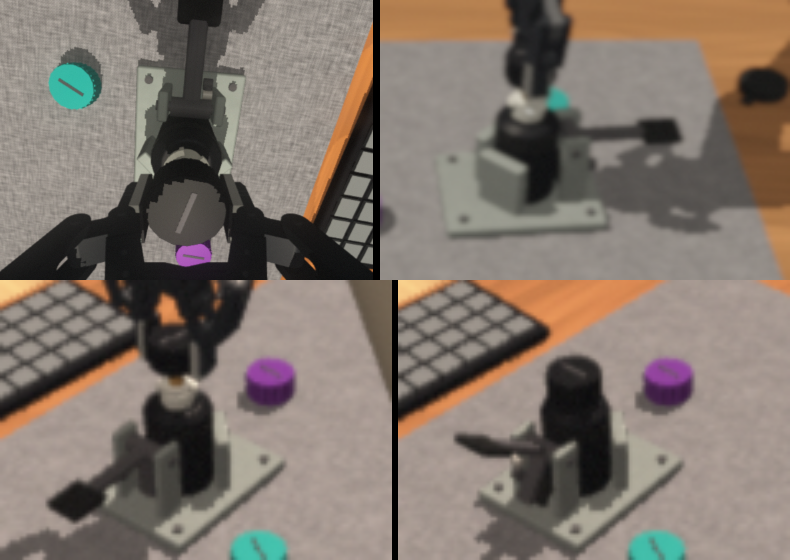

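The cap is off and gripped. The neck and brass button show beneath it with a clear gap, the lever is level and the barrel has not visibly moved. Forces are near zero, so I'm handing in.

```bash
python3 -c "
from bench import robot
print(robot.close_job())"
```

```text
the job is handed in; nothing more can be done
None
```

I pressed the clamp lever down until it latched, unscrewed the battery cap about 75° anticlockwise and lifted it straight off. The job was handed in at about 12.3 s of the 51 s allowed, with the gripper still holding the cap. No verdict was reported.

- **Lever:** it took its own load once down (finger force about 0 N) and was still level in the last pictures.
- **Threads:** torque was 0.16 N m at 25° and fell to about 0.03 N m at 75°, with the contact button pushing up at about 11 N, so the threads had let go. The cap did not slip in the pads.
- **Cap at the end:** gripped at 42 mm opening and still, with the tool vertical to within 0.001 rad. The tool moved only about 1 mm sideways from the grasp pose. It is about 2 cm above the neck, reckoned from the lift, and the pictures show a clear gap with the neck and brass button exposed.
- **Barrel and bystanders:** the barrel showed no visible shift. I did not measure its rotation directly. The case, lens cover and brush were never approached.

The first move call was refused because its rows lacked some keys; the arm did not move and I sent it again. No check disagreed.

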